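Load the converter test nest and hold the enabling lever at half travel

ROBOT

A 6-joint arm with a two-finger parallel gripper is mounted at the origin on the work surface. World frame = base frame: x ahead of the robot, y to its left, z up, the work surface at z = 0. Lengths are in mm, angles in rad, forces in N, time in s.
With the tool pointing down it reaches from about 400 to 925 mm from the base axis. Payload 12.5 kg.
Tool frame: the origin (TCP) lies at the centre of the arm's flange, where the gripper is bolted on; the fingertips stand 190 mm ahead of it and the grasp point (between the pads) lies 171 mm ahead of it; z points along the fingers, y is the line along which they close (so a half turn about z gives the same grasp; the last joint's range is limited). The gripper opens to 95 mm and grips with 3 to 60 N. Pads are 20 mm wide; open, the fingers measure 119 mm over their backs; the gripper's body (75 mm by 180 mm) begins 59 mm behind the grasp point.
Start: joints at [-1.441, 0.491, 1.559, -0, 1.092, -0.106], TCP at [146.033, -607.7, 404.761] pointing down, gripper open.
Joint ranges: [-3.1, 3.1], [-0.84, 2.19], [0.05, 2.79], [-1.13, 4.28], [0.06, 2.93], [-2.69, 2.69]. Speed limits (rad/s): [2.22, 2.22, 2.79, 3.14, 3.14, 3.14].

INTERFACE

Orientations are given as [roll, pitch, yaw] about the fixed x, y, z axes, in that order (R = Rz(yaw) Ry(pitch) Rx(roll)).
In Python, from cell import env, read_camera, search_frame, cut_out gives the robot as it stands. The module is installed in compiled form; this text tells all that it offers.
- The arm moves only by the tool move_arm, never from a script. Its argument "commands" is a list of rows, each a list of 3 entries, a list of its own where there are three numbers: the shift along the world's x, y, z normalised to -1 to 1, where 1 is 0.03 m, then the turn about the world's z normalised to -1 to 1, where 1 is 0.08 rad, then the opening, from -1 (shut) to 1 (fully open), so that 0 is half open. A call has 1 to 20 rows; each row shifts and turns the commanded pose from where the row before left it; what a row does not reach is not made up. A row lasts 1/12 s, in which the tool goes at most 41.7 mm and 7.16 degrees, less where a joint would pass 70% of its speed; a pose out of reach is approached as far as the arm can. A call with a number of a shift or a turn outside -1 to 1 is refused whole. A call with a gripper value outside its range is refused whole. The fingers move at their own pace and stop on an object; the grip force is fixed at half the most. Time passes only in rows, so rows that do not move let the fingers close. It gives the time, the measured TCP pose, the force, the opening and the grip force at its end, in the units of the state.
- env.state(): the state, without advancing time (a new reading comes with each control period).
- read_camera(name): name is "side" or "top"; returns a dict with "image" (400x640x3 uint8, red, green, blue), "fx", "fy", "cx", "cy" (pixels), "rvec" (rotation vector, rad) and "tvec" (3), from world to camera coordinates, as OpenCV has them. Camera axes: x right, y down, z forward; pixel columns grow to the right and rows downward; lengths in mm; the calibration is good to about 2 mm. A picture is of the moment at which its call begins. There is no depth.
- env.job_done(): hands the job in; it is judged then, once.
Trained networks look in a picture, given as the dict that the camera call returned (one of the last four; its "shot" number tells which), for a name from the list of things; names that differ only in an ending like _2 or _b are one class to them, and where a whole thing is asked for, a point or a joint stands for the part that bears it (a point fixed in the world has none). Each returns a list of dicts, best first, with "confidence" (0 to 1); they miss things now and then, are a little off and sometimes report something else, mostly with a low value. They report only what shows in the picture. A call takes as long as a camera call. They do not tell look-alikes from the thing itself.
- search_frame(thing, picture): "at" ([column, row] in pixels, amid what is visible of it).
- cut_out(thing, picture): "region" (400x640 bool, what is visible of it) and "at" ([column, row] in pixels, amid what is visible of it).
The state is a dict: "t": time; "joints": joint angles; "qvel": joint speeds; "tau": joint torques, N m; "eef_pos": TCP position; "tcp_rot": TCP orientation; "ft_force": force on the tool from outside, world axes, zero at the start; "moment": the same for the moment, N m; "opening": opening from 0.0 (shut) to 1.0 (fully open); "grip_force": force on a finger pad.
Only numpy, scipy, OpenCV 4.12 (cv2) and the standard library are available. Lean on these libraries where they do the work, as an engineer would, in place of code of your own. Each camera call takes 0.05 s, during which the arm holds its last target. There are 200 camera calls.

TASK

Seat the three finned converter modules in the row of three pockets of the white test nest, one per pocket, upright, right down on the pocket floor, and let go of them. Then press the yellow pad of the spring-loaded enabling lever down to the middle of its travel, so that its black pointer stands at the green band, never pushing it through to the bottom stop, and finish while still holding it there: it springs back if released. Leave the capacitor, mug and multimeter where they are.

Things in the scene. Friction and masses are not known exactly. Their poses are not given: they have to be found in the camera images.
- module0: converter module: block 44 (its x) x 34 (its y) x 40 mm high, black lower half, silver heat sink on top whose fins run along its x; about 140 g; origin at the centre of its underside. Stands loose on the bench. The three are alike; any goes in any pocket, either way round
- module1: converter module: block 44 (its x) x 34 (its y) x 40 mm high, black lower half, silver heat sink on top whose fins run along its x; about 140 g; origin at the centre of its underside. Stands loose on the bench. The three are alike; any goes in any pocket, either way round
- module2: converter module: block 44 (its x) x 34 (its y) x 40 mm high, black lower half, silver heat sink on top whose fins run along its x; about 140 g; origin at the centre of its underside. Stands loose on the bench. The three are alike; any goes in any pocket, either way round
- nest: white test nest fixed to the bench: plate 90 (its x) x 206 (its y) x 20 mm high with a row of three green-floored pockets along its y, 62 mm apart centre to centre; origin at the centre of its underside
- pocket0 (a point): centre of the floor of a pocket, 8 mm above the bench (the end pocket at nest y = -62 mm). Each pocket is 52 (nest x) x 42 (nest y) mm and 12 mm deep, its mouth (2 mm chamfer) 20 mm above the bench; axes parallel to the nest's
- pocket1 (a point): centre of the floor of a pocket, 8 mm above the bench (the middle pocket). Each pocket is 52 (nest x) x 42 (nest y) mm and 12 mm deep, its mouth (2 mm chamfer) 20 mm above the bench; axes parallel to the nest's
- pocket2 (a point): centre of the floor of a pocket, 8 mm above the bench (the end pocket at nest y = +62 mm). Each pocket is 52 (nest x) x 42 (nest y) mm and 12 mm deep, its mouth (2 mm chamfer) 20 mm above the bench; axes parallel to the nest's
- switch: grey switch box fixed to the bench, 190 (its x) x 100 (its y) x 45 mm high, origin at the centre of its underside. Carries the lever between two steel cheeks (reaching 113 mm above the bench, at x = +47 to +83 mm, y within 30 mm) and, beside the lever tip at y = -48 mm (x = -85 to -59 mm), a thin upright gauge plate reaching 114 mm above the bench, banded white (released) over green (middle) over red (bottom)
- lever_pad (a point): centre of the top face of the lever's yellow pad, 52 (along the lever) x 44 mm; 110 mm above the bench when released and then facing up. The lever runs from its hinge along the box's -x; the pad's centre is 110 mm from the hinge axis, which is parallel to the box's y at x = +65 mm, 100 mm above the bench. Moves with the lever; its axes are the box's when released
- lever (a joint): lever angle in rad: 0 released (level), growing as the pad is pressed down, 0.30 at the bottom stop (pad centre about 33 mm down). Green band = 0.10 to 0.20, i.e. pad centre about 11 to 22 mm down. A spring pushes it up: about 4 N at the pad when it starts to move, 8 N at the bottom
- capacitor: bystander: upright blue can, 40 mm diameter, 50 mm high, silver top; origin at the centre of its underside
- mug: bystander: white mug, 80 mm diameter, 92 mm high, handle on its +y; origin at the centre of its underside
- multimeter: bystander: yellow and black multimeter lying flat, 150 (its x) x 76 x 40 mm high; origin at the centre of its underside
Not all that is in view belongs to the job. Several things have the shape of the nest; the one meant has the colours described above.

How it is judged:
By the outcome, as a careful person would: the job done as asked, in the order asked, and still so for the second after the job is handed in, while the arm keeps its last pose, push and grip.
It also fails if it takes over 72 s, if anything falls off the work surface, if the arm or the gripper's body presses on something with over 40 N, if the wrist force passes 120 N, or if a joint passes its speed limit or range.

## Working session

There is one attempt and no reset: what is moved stays moved. The work goes in short steps, Python scripts to look and compute and a tool call to move; the robot and the scene stay as the last step left them, time stands still between calls to the robot, and variables do not carry over. Pictures are saved under pics/ and viewed, at most 10 in all, crops included, and the job is handed in when it is done.

Besides the shell and the picture viewer there is one more tool, called after "Emit:" by a JSON object that holds its "op" and its "data", one argument or row to a line. move_arm: Moves the arm, as the interface text tells. Its arguments: {"type":"object","properties":{"commands":{"type":"array","items":{"type":"array"}}},"required":["commands"]}

```bash
mkdir -p pics; python3 - <<'E'
from cell import env, read_camera, search_frame, cut_out
import cv2,pickle
s=env.state();print(s['t'],s['eef_pos'],s['tcp_rot'],s['opening'])
for n in('side','top'):
    p=read_camera(n);cv2.imwrite(f'pics/{n}0.png',p['image'][:,:,::-1])
    pickle.dump(p,open(f'{n}0.pkl','wb'))
    print(n,p['fx'],p['cx'],p['cy'],p['rvec'],p['tvec'])
    for t in('module0','nest','switch','lever_pad','capacitor','mug','multimeter'):
        print(t,[(round(d['confidence'],2),[round(float(x)) for x in d['at']]) for d in search_frame(t,p)])
E
```

```text
0.0 [ 146.06505043 -607.66397918  404.16172348] [-3.14049234e+00 -1.33901575e-04  2.35849543e-01] 1.0003839682463616
side 458.38826701488244 312.04620148998305 191.84324407520185 [ 2.43549595 -0.22641042  0.0976598 ] [-607.29963834  120.33669806 1125.89205088]
module0 [(0.91, [256, 300]), (0.81, [266, 339]), (0.72, [337, 341])]
nest [(0.92, [328, 117]), (0.56, [260, 139])]
switch [(0.77, [288, 194]), (0.18, [356, 155])]
lever_pad [(0.96, [281, 174])]
capacitor [(0.9, [321, 275])]
mug [(0.61, [356, 153])]
multimeter [(0.74, [386, 224])]
top 457.01601460543014 317.0403489538151 203.58180258316276 [ 2.17518601 -2.17742387  0.08920568] [ -34.03568673  611.18479335 1296.86382163]
module0 [(0.79, [393, 265]), (0.68, [437, 209]), (0.62, [428, 256])]
nest [(0.95, [210, 236]), (0.8, [198, 166])]
switch [(0.7, [300, 222]), (0.21, [436, 208])]
lever_pad [(0.72, [300, 228])]
capacitor [(0.47, [383, 207]), (0.3, [207, 234])]
mug [(0.72, [264, 150])]
multimeter [(0.63, [338, 142])]
```

View pics/side0.png

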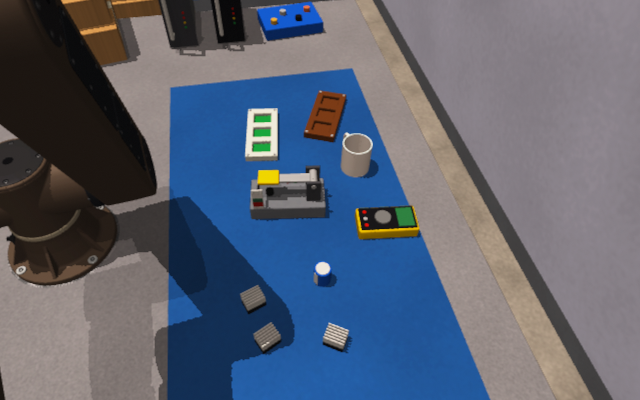

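View pics/top0.png

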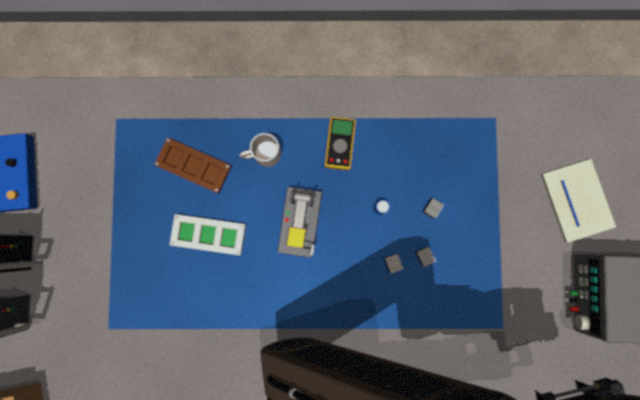

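```bash
cat > h.py <<'E'
import numpy as np,cv2
from scipy.optimize import minimize
from cell import env, read_camera, search_frame, cut_out
def proj(p,P):
    K=np.array([[p['fx'],0,p['cx']],[0,p['fy'],p['cy']],[0,0,1.]])
    return cv2.projectPoints(np.float64(P).reshape(-1,3),np.float64(p['rvec']),np.float64(p['tvec']),K,None)[0].reshape(-1,2)
def ray(p,uv,z):
    R=cv2.Rodrigues(np.float64(p['rvec']))[0];c=-R.T@np.float64(p['tvec']).ravel()
    d=R.T@np.array([(uv[0]-p['cx'])/p['fx'],(uv[1]-p['cy'])/p['fy'],1]);return c+d*(z-c[2])/d[2]
def box(x,y,a,L,W,z0,z1):
    c,s=np.cos(a),np.sin(a)
    return np.array([[x+c*u-s*v,y+s*u+c*v,z] for u in(-L/2,L/2) for v in(-W/2,W/2) for z in(z0,z1)])
S=4
def sil(p,P):
    m=np.zeros((400*S,640*S),np.uint8)
    h=cv2.convexHull(np.float32((proj(p,P)+.5)*S-.5))
    cv2.fillConvexPoly(m,np.int32(np.round(h*16)),255,shift=4);return m
def fit(views,L,W,z0,z1,x0,fixed=False):
    "views: list of (picture, bool mask); x0: (x,y,yaw) -> best x,y,yaw, IoU"
    ms=[cv2.resize(np.uint8(m)*255,None,fx=S,fy=S,interpolation=cv2.INTER_LINEAR)>127 for _,m in views]
    def cost(q):
        c=0
        for (p,_),m in zip(views,ms):
            s=sil(p,box(q[0],q[1],q[2]/40,L,W,z0,z1))>127
            c+=1-(s&m).sum()/(s|m).sum()
        return c/len(ms)
    best=None
    for a in ([x0[2]] if fixed else np.arange(4)*np.pi/4+x0[2]):
        q=np.array([x0[0],x0[1],a*40]);sim=np.vstack([q,q+[8,0,0],q+[0,8,0],q+[0,0,10]])
        r=minimize(cost,q,method='Nelder-Mead',options=dict(initial_simplex=sim,xatol=.1,fatol=1e-4))
        if best is None or r.fun<best.fun:best=r
    return np.r_[best.x[:2],best.x[2]/40,1-best.fun]
E
cat > m.py <<'E'
from h import *
np.set_printoptions(precision=3,suppress=True)
P={n:read_camera(n) for n in('side','top')}
C={n:cut_out('module0',P[n]) for n in P}
for n in P: print(n,[(round(d['confidence'],2),np.round(d['at']),d['region'].sum()) for d in C[n]])
for d in C['side']:
    g=ray(P['side'],d['at'],25)
    e=min(C['top'],key=lambda e:np.hypot(*(ray(P['top'],e['at'],25)-g)[:2]))
    g2=ray(P['top'],e['at'],25)
    print('ray',g[:2],g2[:2])
    print(' both',fit([(P['side'],d['region']),(P['top'],e['region'])],44,34,0,40,(g[0],g[1],0)))
    print(' side',fit([(P['side'],d['region'])],44,34,0,40,(g[0],g[1],0)))
    print(' top',fit([(P['top'],e['region'])],44,34,0,40,(g[0],g[1],0)))
N={n:cut_out('nest',P[n]) for n in P}
for n,at in(('side',(260,139)),('top',(210,236))):
    N[n]=min(N[n],key=lambda e:np.hypot(*(np.array(e['at'])-at)))
g=ray(P['side'],N['side']['at'],20)
for nm,v in(('both',('side','top')),('side',('side',)),('top',('top',))):
    print('nest',nm,fit([(P[n],N[n]['region']) for n in v],90,206,0,20,(g[0],g[1],0)))
for n in P:
    im=P[n]['image'].astype(int);m=N[n]['region']
    m=cv2.morphologyEx(np.uint8(m),cv2.MORPH_CLOSE,np.ones((15,15)))>0
    gr=((im[...,1]>im[...,0]+40)&(im[...,1]>im[...,2]+40)&m)
    k,_,st,ce=cv2.connectedComponentsWithStats(np.uint8(gr))
    for i in range(1,k):
        if st[i,4]>20: print(n,'green',st[i,4],ray(P[n],ce[i],8)[:2])
    hsv=cv2.cvtColor(P[n]['image'],cv2.COLOR_RGB2HSV)
    at=search_frame('lever_pad',P[n])[0]['at'];u,v=map(int,at)
    y=np.zeros((400,640),bool);w=np.s_[v-20:v+21,u-20:u+21]
    y[w]=((hsv[...,0]>20)&(hsv[...,0]<35)&(hsv[...,1]>130)&(hsv[...,2]>120))[w]
    c=np.argwhere(y).mean(0)[::-1];print(n,'pad',y.sum(),c,ray(P[n],c,108)[:2])
    for d in cut_out('switch',P[n])[:1]: print('switch',d['at'],ray(P[n],d['at'],45)[:2])
E
python3 m.py; python3 - <<'E'
import cv2,numpy as np
a=cv2.imread('pics/side0.png')[90:230,220:380];b=cv2.imread('pics/top0.png')[170:270,260:460]
cv2.imwrite('pics/c.png',np.hstack([cv2.resize(a,(457,400)),cv2.resize(b,(340,170)).copy() if 0 else cv2.copyMakeBorder(cv2.resize(b,(340,170)),0,230,0,0,cv2.BORDER_CONSTANT)]))
E
```

```text
side [(0.76, array([264., 339.]), np.int64(535)), (0.66, array([335., 337.]), np.int64(486)), (0.56, array([254., 300.]), np.int64(470))]
top [(0.81, array([437., 207.]), np.int64(229)), (0.8, array([426., 257.]), np.int64(236)), (0.62, array([394., 263.]), np.int64(235))]
ray [ 451.511 -347.707] [ 456.937 -347.356]
 both [ 458.941 -345.519    0.426    0.888]
 side [ 457.979 -343.324    0.452    0.945]
 top [ 459.891 -346.951    0.427    0.933]
ray [ 595.575 -369.446] [ 602.066 -381.937]
 both [ 597.784 -369.6     -0.58     0.873]
 side [ 597.453 -367.46     2.605    0.917]
 top [ 599.1   -372.026    2.519    0.907]
ray [ 438.664 -256.138] [ 440.791 -254.881]
 both [ 439.969 -252.92     0.364    0.894]
 side [ 438.013 -250.546    0.33     0.941]
 top [ 440.69  -253.648    0.369    0.941]
nest both [523.137 283.989  -0.142   0.937]
nest side [521.996 291.958  -0.133   0.93 ]
nest top [523.576 282.911   3.      0.977]
side green 104 [531.137 356.16 ]
side green 128 [521.746 294.176]
side green 137 [512.101 232.146]
side pad 271 [268.823 176.69 ] [513.702  23.328]
switch [278.1, 176.0] [541.581  78.167]
top green 216 [532.243 347.622]
top green 220 [523.724 285.704]
top green 223 [514.502 224.064]Traceback (most recent call last):
  File "m.py", line 28, in <module>
    at=search_frame('lever_pad',P[n])[0]['at'];u,v=map(int,at)
       ~~~~~~~~~~~~~~~~~~~~~~~~~~~~~~^^^
IndexError: list index out of range
```

View pics/c.png

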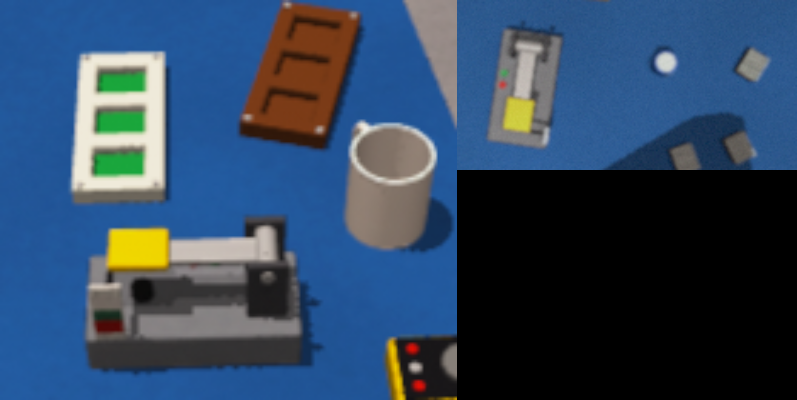

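```bash
cat >> h.py <<'E'
def minfit(cost,x0):
    q=np.array([x0[0],x0[1],x0[2]*40]);sim=np.vstack([q,q+[6,0,0],q+[0,6,0],q+[0,0,4]])
    r=minimize(lambda q:cost([q[0],q[1],q[2]/40]),q,method='Nelder-Mead',options=dict(initial_simplex=sim,xatol=.1,fatol=1e-4))
    return np.r_[r.x[:2],r.x[2]/40,1-r.fun]
def up(m): return cv2.resize(np.uint8(m)*255,None,fx=S,fy=S,interpolation=cv2.INTER_LINEAR)>127
def greenfit(p,x0=(522,286,-.14)):
    im=p['image'].astype(int);c=proj(p,[x0[0],x0[1],20])[0];r=np.zeros((400,640),np.uint8);cv2.circle(r,tuple(int(v) for v in c),45,1,-1)
    m=up((im[...,1]>im[...,0]+40)&(im[...,1]>im[...,2]+30)&(r>0))
    def cost(q):
        s=0
        for k in(-62,0,62):
            x,y=q[0]-np.sin(q[2])*k,q[1]+np.cos(q[2])*k
            s=s|((sil(p,box(x,y,q[2],52,42,8,8.01))>127)&(sil(p,box(x,y,q[2],52,42,18,18.01))>127))
        return 1-(s&m).sum()/(s|m).sum()
    return minfit(cost,x0)
def padfit(p,x0=(514,23,-.1),z=(100,110)):
    hsv=cv2.cvtColor(p['image'],cv2.COLOR_RGB2HSV);u,v=proj(p,[x0[0],x0[1],108])[0].astype(int)
    y=np.zeros((400,640),bool);w=np.s_[v-20:v+21,u-20:u+21]
    y[w]=((hsv[...,0]>20)&(hsv[...,0]<35)&(hsv[...,1]>130)&(hsv[...,2]>100))[w]
    return fit([(p,y)],52,44,z[0],z[1],x0,True)
E
python3 - <<'E'
from h import *
np.set_printoptions(precision=3,suppress=True)
for n in('side','top'):
    p=read_camera(n);print(n,'nest',greenfit(p),'pad',padfit(p))
    for d in cut_out('switch',p)[:1]:
        m=np.uint8(d['region']);print('switch minrect',d['confidence'],m.sum(),cv2.minAreaRect(np.argwhere(m)[:,::-1].astype(np.float32)))
E
```

```text
side nest [521.305 288.938  -0.132   0.886] pad [512.529  26.277  -0.112   0.889]
switch minrect 0.61 3424 ((286.99176025390625, 191.81857299804688), (51.673919677734375, 75.37671661376953), 87.39744567871094)
top nest [523.557 284.52   -0.145   0.889] pad [513.782  22.464  -0.173   0.899]
switch minrect 0.72 2321 ((299.7503356933594, 221.6406707763672), (35.520103454589844, 66.48424530029297), 8.29714584350586)
```

Emit:
{"op": "move_arm", "data": {
  "commands": [
    [[0.9,0.8,0],0.5,0.3],
    [[0.9,0.8,0],0.5,0.3],
    [[0.9,0.8,0],0.5,0.3],
    [[0.9,0.8,0],0.5,0.3],
    [[0.9,0.8,0],0.4,0.3],
    [[0.9,0.8,0],0,0.3],
    [[0.9,0.8,0],0,0.3],
    [[0.9,0.8,0],0,0.3],
    [[0.9,0.8,0],0,0.3],
    [[0.9,0.8,0],0,0.3],
    [[0.9,0.8,-0.5],0,0.3],
    [[0,0,-0.5],0,0.3]
  ]
}}

```text
t: 2.45
eef_pos: [446.3, -340.1, 375.2]
tcp_rot: [3.14, -0.002, 0.432]
ft_force: [0.2, 0.1, -0.7]
opening: 0.651
grip_force: 0.0
```

Emit:
{"op": "move_arm", "data": {
  "commands": [
    [[0.42,-0.17,-0.5],0,0.3],
    [[0,0,-0.9],0,0.3],
    [[0,0,-0.9],0,0.3],
    [[0,0,-0.9],0,0.3],
    [[0,0,-0.9],0,0.3],
    [[0,0,-0.8],0,0.3],
    [[0,0,-0.5],0,0.3],
    [[0,0,-0.2],0,0.3],
    [[0,0,0],0,0.3]
  ]
}}

```text
t: 3.2
eef_pos: [455.6, -348.8, 205.6]
tcp_rot: [-3.14, 0.001, 0.428]
ft_force: [0.7, -0.0, 0.2]
opening: 0.65
grip_force: 0.0
```

Emit:
{"op": "move_arm", "data": {
  "commands": [
    [[0.11,0.13,0],0,0.3],
    [[0,0,0],0,0.3],
    [[0,0,0],0,-1],
    [[0,0,0],0,-1],
    [[0,0,0],0,-1],
    [[0,0,0],0,-1],
    [[0,0,0],0,-1],
    [[0,0,0],0,-1]
  ]
}}

```text
t: 3.87
eef_pos: [458.9, -345.0, 207.0]
tcp_rot: [3.141, -0.0, 0.428]
ft_force: [-0.7, -0.0, 2.9]
opening: 0.356
grip_force: 29.9
```

Emit:
{"op": "move_arm", "data": {
  "commands": [
    [[0,0,0.5],0,-1],
    [[0,0,0.9],0,-1],
    [[0,0.3,0.9],0,-1],
    [[0,0.6,0.9],0,-1],
    [[0.15,0.9,0.9],-0.3,-1],
    [[0.15,1,0.8],-0.5,-1],
    [[0.15,1,0.2],-0.5,-1],
    [[0.15,1,0],-0.5,-1],
    [[0.15,1,0],-0.5,-1],
    [[0.15,1,0],-0.5,-1],
    [[0.15,1,0],-0.5,-1],
    [[0.15,1,0],-0.5,-1],
    [[0.15,1,0],-0.5,-1],
    [[0.15,1,0],-0.5,-1],
    [[0.15,1,0],-0.5,-1],
    [[0.15,1,0],-0.5,-1],
    [[0.15,1,0],-0.5,-1],
    [[0.15,1,0],-0.5,-1],
    [[0.15,1,0],-0.3,-1],
    [[0.15,1,0],0,-1]
  ]
}}

```text
t: 5.53
eef_pos: [530.8, 160.6, 359.6]
tcp_rot: [3.141, 0.0, -0.142]
ft_force: [0.4, -0.5, -1.8]
opening: 0.354
grip_force: 29.9
```

Emit:
{"op": "move_arm", "data": {
  "commands": [
    [[0,1,0],0,-1],
    [[0,1,0],0,-1],
    [[0,1,0],0,-1],
    [[0,1,0],0,-1],
    [[0,0.9,0],0,-1],
    [[0,0.7,-0.5],0,-1],
    [[0,0.4,-0.9],0,-1],
    [[0,0,-0.9],0,-1],
    [[0,0,-0.7],0,-1],
    [[0,0,0],0,-1],
    [[0,0,0],0,-1]
  ]
}}

```text
t: 6.45
eef_pos: [530.9, 339.1, 269.1]
tcp_rot: [3.14, 0.002, -0.14]
ft_force: [0.9, 0.3, -0.7]
opening: 0.359
grip_force: 29.9
```

Emit:
{"op": "move_arm", "data": {
  "commands": [
    [[0,0.3,-0.5],0,-1],
    [[0,0,-0.5],0,-1],
    [[0,0,0],0,-1],
    [[0,0,0],0,-1]
  ]
}}

```text
t: 6.78
eef_pos: [531.2, 348.0, 240.9]
tcp_rot: [-3.141, -0.001, -0.14]
ft_force: [-0.4, -0.0, -1.3]
opening: 0.355
grip_force: 29.9
```

```bash
cat > hand.py <<'E'
import sys
from h import *
s=env.state();x,y,z=s['eef_pos'];a=s['tcp_rot'][2];zb=z-206.5
print(s['eef_pos'],a)
ims=[]
for n in('side','top'):
    p=read_camera(n);im=cv2.resize(p['image'],None,fx=4,fy=4,interpolation=cv2.INTER_CUBIC)
    def dr(P,c):
        for i in range(8):
            for j in range(i):
                if bin(i^j).count('1')==1:
                    u,v=(np.int32((proj(p,P)[k]+.5)*4) for k in(i,j));cv2.line(im,tuple(u),tuple(v),c,1,cv2.LINE_AA)
    dr(box(x,y,a,44,34,zb,zb+40),(255,0,0))
    k=int(sys.argv[2])*62-62; cx,cy=522.4+np.sin(.14)*k,286.7+np.cos(.14)*k
    dr(box(cx,cy,-.14,52,42,8,20),(255,0,255))
    u,v=np.int32(proj(p,[x,y,25])[0]*4);ims.append(im[max(v-280,0):v+220,max(u-200,0):u+200][:500,:400])
im=np.hstack([cv2.copyMakeBorder(i,0,500-i.shape[0],0,400-i.shape[1],0) for i in ims])
cv2.imwrite(sys.argv[1],im[:,:,::-1])
E
python3 hand.py pics/h1.png 2
```

```text
[531.22233912 348.01516769 240.93182957] -0.14043010588947413
```

View pics/h1.png

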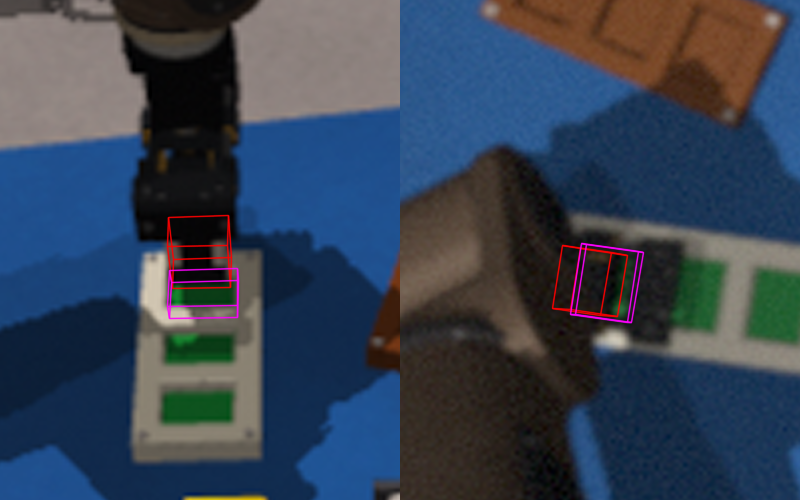

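Emit:
{"op": "move_arm", "data": {
  "commands": [
    [[0,0,-0.4],0,-1],
    [[0,0,-0.2],0,-1],
    [[0,0,-0.1],0,-1],
    [[0,0,0],0,-1],
    [[0,0,0],0,-1]
  ]
}}

```text
t: 7.3
eef_pos: [531.0, 348.1, 218.5]
tcp_rot: [3.141, 0.0, -0.14]
ft_force: [-0.2, -0.2, -1.9]
opening: 0.357
grip_force: 29.9
```

Emit:
{"op": "move_arm", "data": {
  "commands": [
    [[0,0,-0.1],0,-1],
    [[0,0,-0.04],0,-1],
    [[0,0,0],0,-1],
    [[0,0,0],0,-1]
  ]
}}

```text
t: 7.63
eef_pos: [531.0, 348.1, 215.0]
tcp_rot: [-3.141, -0.001, -0.14]
ft_force: [-1.1, -0.1, 3.8]
opening: 0.356
grip_force: 29.9
```

Emit:
{"op": "move_arm", "data": {
  "commands": [
    [[0,0,0],0,0],
    [[0,0,0],0,0],
    [[0,0,0],0,0],
    [[0,0,0.3],0,0],
    [[0,0,0.7],0,0],
    [[0,0,0.9],0,0],
    [[0,-0.3,0.9],0,0],
    [[0,-0.7,0.9],0,0],
    [[0,-1,0.6],0,0.3],
    [[0.2,-1,0],-0.4,0.3],
    [[0.2,-1,0],-0.4,0.3],
    [[0.2,-1,0],-0.4,0.3],
    [[0.2,-1,0],-0.4,0.3],
    [[0.2,-1,0],-0.4,0.3],
    [[0.2,-1,0],-0.4,0.3],
    [[0.2,-1,0],-0.4,0.3],
    [[0.2,-1,0],-0.4,0.3],
    [[0.2,-1,0],-0.4,0.3],
    [[0.2,-1,0],-0.4,0.3],
    [[0.2,-1,0],-0.4,0.3]
  ]
}}

```text
t: 9.3
eef_pos: [596.9, -43.4, 344.3]
tcp_rot: [-3.142, -0.0, -0.494]
ft_force: [0.2, 0.5, -0.0]
opening: 0.648
grip_force: 0.0
```

Emit:
{"op": "move_arm", "data": {
  "commands": [
    [[0,-1,0],-0.4,0.3],
    [[0,-1,0],-0.4,0.3],
    [[0,-1,0],-0.4,0.3],
    [[0,-1,0],-0.15,0.3],
    [[0,-1,0],0,0.3],
    [[0,-1,0],0,0.3],
    [[0,-1,0],0,0.3],
    [[0,-0.9,0],0,0.3],
    [[0,-0.9,0],0,0.3],
    [[0,-0.9,-0.3],0,0.3],
    [[0,-0.2,-0.6],0,0.3],
    [[0,0,-0.6],0,0.3],
    [[0,0,0],0,0.3],
    [[0,0,0],0,0.3]
  ]
}}

```text
t: 10.47
eef_pos: [596.9, -338.9, 298.5]
tcp_rot: [3.142, 0.002, -0.6]
ft_force: [1.3, 0.1, 0.1]
opening: 0.647
grip_force: 0.0
```

```bash
cat > m2.py <<'E'
from h import *
np.set_printoptions(precision=3,suppress=True)
for n in('side','top'):
    p=read_camera(n);cv2.imwrite(f'pics/{n}_m2.png',p['image'][:,:,::-1])
    for d in cut_out('module0',p):
        g=ray(p,d['at'],25);f=fit([(p,d['region'])],44,34,0,40,(g[0],g[1],0));print(n,round(d['confidence'],2),d['region'].sum(),f)
E
python3 m2.py
```

```text
side 0.9 458 [ 597.645 -368.482   -0.53     0.854]
side 0.82 461 [ 438.303 -249.419    0.328    0.925]
top 0.64 1943 [508.846 274.757   0.671   0.13 ]
top 0.61 40 [ 453.343 -226.429    1.315    0.185]
top 0.6 227 [531.025 349.757   3.031   0.897]
top 0.35 867 [791.656 117.638   1.317   0.279]
```

Emit:
{"op": "move_arm", "data": {
  "commands": [
    [[0.05,-0.8,0],0.2,0.3],
    [[0,-0.23,-0.5],0,0.3],
    [[0,0,-0.8],0,0.3],
    [[0,0,-0.8],0,0.3],
    [[0,0,-0.6],0,0.3],
    [[0,0,-0.35],0,0.3],
    [[0,0,0],0,0.3],
    [[0,0,0],0,-1],
    [[0,0,0],0,-1],
    [[0,0,0],0,-1],
    [[0,0,0],0,-1],
    [[0,0,0],0,-1],
    [[0,0,0],0,-1]
  ]
}}

```text
t: 11.75
eef_pos: [598.5, -369.9, 208.0]
tcp_rot: [3.141, -0.001, -0.584]
ft_force: [-1.2, 1.2, 6.2]
opening: 0.355
grip_force: 30.0
```

Emit:
{"op": "move_arm", "data": {
  "commands": [
    [[0,0,0.5],0,-1],
    [[0,0,0.9],0,-1],
    [[0,0.3,0.9],0,-1],
    [[0,0.6,0.9],0,-1],
    [[-0.15,0.9,0.9],0.35,-1],
    [[-0.15,1,0.8],0.4,-1],
    [[-0.15,1,0.2],0.4,-1],
    [[-0.15,1,0],0.4,-1],
    [[-0.15,1,0],0.4,-1],
    [[-0.15,1,0],0.4,-1],
    [[-0.15,1,0],0.4,-1],
    [[-0.15,1,0],0.4,-1],
    [[-0.15,1,0],0.4,-1],
    [[-0.15,1,0],0.4,-1],
    [[-0.15,1,0],0.4,-1],
    [[-0.15,1,0],0.4,-1],
    [[-0.15,1,0],0.4,-1],
    [[-0.15,1,0],0.4,-1],
    [[-0.15,1,0],0,-1],
    [[-0.15,1,0],0,-1]
  ]
}}

```text
t: 13.42
eef_pos: [525.9, 135.6, 360.2]
tcp_rot: [3.142, -0.0, -0.14]
ft_force: [-0.1, -0.4, -1.7]
opening: 0.355
grip_force: 30.0
```

Emit:
{"op": "move_arm", "data": {
  "commands": [
    [[-0.13,1,0],0,-1],
    [[0,1,0],0,-1],
    [[0,1,0],0,-1],
    [[0,1,0],0,-1],
    [[0,0.8,0],0,-1],
    [[0,0.27,-0.5],0,-1],
    [[0,0,-0.9],0,-1],
    [[0,0,-0.9],0,-1],
    [[0,0,-0.7],0,-1],
    [[0,0,0],0,-1],
    [[0,0,0],0,-1]
  ]
}}

```text
t: 14.33
eef_pos: [522.6, 286.3, 269.7]
tcp_rot: [3.141, 0.002, -0.14]
ft_force: [-0.2, 1.0, -1.1]
opening: 0.357
grip_force: 30.0
```

Emit:
{"op": "move_arm", "data": {
  "commands": [
    [[0,0,-0.6],0,-1],
    [[0,0,-0.5],0,-1],
    [[0,0,-0.3],0,-1],
    [[0,0,-0.2],0,-1],
    [[0,0,-0.06],0,-1],
    [[0,0,0],0,-1],
    [[0,0,0],0,-1]
  ]
}}

```text
t: 14.92
eef_pos: [522.7, 286.4, 221.1]
tcp_rot: [-3.141, -0.001, -0.14]
ft_force: [0.0, 0.2, -1.2]
opening: 0.358
grip_force: 30.0
```

Emit:
{"op": "move_arm", "data": {
  "commands": [
    [[0,0,-0.1],0,-1],
    [[0,0,-0.06],0,-1],
    [[0,0,-0.04],0,-1],
    [[0,0,0],0,-1],
    [[0,0,0],0,-1]
  ]
}}

```text
t: 15.33
eef_pos: [522.6, 286.3, 215.9]
tcp_rot: [-3.141, -0.001, -0.14]
ft_force: [-4.3, -2.5, 15.4]
opening: 0.354
grip_force: 30.0
```

Emit:
{"op": "move_arm", "data": {
  "commands": [
    [[0,0,0],0,0],
    [[0,0,0],0,0],
    [[0,0,0],0,0],
    [[0,0,0.3],0,0],
    [[0,0,0.7],0,0],
    [[0,0,0.9],0,0],
    [[0,-0.3,0.9],0,0],
    [[0,-0.7,0.9],0,0],
    [[0,-1,0.6],0,0.3],
    [[-0.2,-1,0],0.5,0.3],
    [[-0.2,-1,0],0.5,0.3],
    [[-0.2,-1,0],0.5,0.3],
    [[-0.2,-1,0],0.5,0.3],
    [[-0.2,-1,0],0.5,0.3],
    [[-0.2,-1,0],0.5,0.3],
    [[-0.2,-1,0],0.5,0.3],
    [[-0.2,-1,0],0.5,0.3],
    [[-0.2,-1,0],0.5,0.3],
    [[-0.2,-1,0],0.5,0.3],
    [[-0.2,-1,0],0.5,0.3]
  ]
}}

```text
t: 17.0
eef_pos: [455.9, -105.0, 343.9]
tcp_rot: [3.141, -0.0, 0.302]
ft_force: [0.1, 0.6, 0.5]
opening: 0.656
grip_force: 0.0
```

Emit:
{"op": "move_arm", "data": {
  "commands": [
    [[-0.2,-1,0],0.5,0.3],
    [[-0.2,-1,0],0.13,0.3],
    [[-0.18,-1,0],0,0.3],
    [[0,-0.9,0],0,0.3],
    [[0,-0.04,-0.4],0,0.3],
    [[0,0,-0.9],0,0.3],
    [[0,0,-0.9],0,0.3],
    [[0,0,0],0,0.3],
    [[0,0,0],0,0.3]
  ]
}}

```text
t: 17.75
eef_pos: [439.2, -222.0, 277.2]
tcp_rot: [-3.14, 0.001, 0.35]
ft_force: [0.1, 0.7, -0.5]
opening: 0.652
grip_force: 0.0
```

Emit:
{"op": "move_arm", "data": {
  "commands": [
    [[0,-0.6,0],0,0.3],
    [[0,-0.4,0],0,0.3],
    [[0,0,-0.5],0,0.3],
    [[0,0,-0.8],0,0.3],
    [[0,0,-0.7],0,0.3],
    [[0,0,-0.35],0,0.3],
    [[0,0,0],0,0.3],
    [[0,0,0],0,-1],
    [[0,0,0],0,-1],
    [[0,0,0],0,-1],
    [[0,0,0],0,-1],
    [[0,0,0],0,-1],
    [[0,0,0],0,-1]
  ]
}}

```text
t: 18.83
eef_pos: [439.3, -252.0, 207.5]
tcp_rot: [3.14, -0.001, 0.35]
ft_force: [-0.4, 1.4, 7.7]
opening: 0.359
grip_force: 30.0
```

Emit:
{"op": "move_arm", "data": {
  "commands": [
    [[0,0,0.5],0,-1],
    [[0,0,0.9],0,-1],
    [[0,0.3,0.9],0,-1],
    [[0,0.6,0.9],0,-1],
    [[0.2,0.9,0.9],-0.5,-1],
    [[0.2,1,0.8],-0.5,-1],
    [[0.2,1,0.2],-0.5,-1],
    [[0.2,1,0],-0.5,-1],
    [[0.2,1,0],-0.5,-1],
    [[0.2,1,0],-0.5,-1],
    [[0.2,1,0],-0.5,-1],
    [[0.2,1,0],-0.5,-1],
    [[0.2,1,0],-0.5,-1],
    [[0.2,1,0],-0.5,-1],
    [[0.2,1,0],-0.5,-1],
    [[0.2,1,0],-0.5,-1],
    [[0.08,1,0],-0.13,-1],
    [[0,1,0],0,-1],
    [[0,0.8,0],0,-1],
    [[0,0.3,0],0,-1]
  ]
}}

```text
t: 20.5
eef_pos: [513.1, 227.7, 359.6]
tcp_rot: [-3.141, 0.0, -0.138]
ft_force: [-0.5, -0.1, -3.2]
opening: 0.356
grip_force: 30.0
```

Emit:
{"op": "move_arm", "data": {
  "commands": [
    [[0,0,-0.9],0,-1],
    [[0,0,-0.9],0,-1],
    [[0,0,-0.9],0,-1],
    [[0,0,0],0,-1],
    [[0,0,0],0,-1]
  ]
}}

```text
t: 20.92
eef_pos: [513.6, 224.7, 278.3]
tcp_rot: [3.14, 0.002, -0.141]
ft_force: [-0.1, 0.5, -0.3]
opening: 0.358
grip_force: 30.0
```

Emit:
{"op": "move_arm", "data": {
  "commands": [
    [[0,0.02,-0.7],0,-1],
    [[0,0,-0.6],0,-1],
    [[0,0,-0.4],0,-1],
    [[0,0,-0.2],0,-1],
    [[0,0,-0.06],0,-1],
    [[0,0,0],0,-1],
    [[0,0,0],0,-1]
  ]
}}

```text
t: 21.5
eef_pos: [513.9, 225.7, 221.2]
tcp_rot: [-3.141, -0.001, -0.14]
ft_force: [0.2, -0.1, -1.9]
opening: 0.354
grip_force: 30.0
```

Emit:
{"op": "move_arm", "data": {
  "commands": [
    [[0,0,-0.1],0,-1],
    [[0,0,-0.06],0,-1],
    [[0,0,-0.04],0,-1],
    [[0,0,0],0,-1],
    [[0,0,0],0,-1]
  ]
}}

```text
t: 21.92
eef_pos: [513.6, 225.8, 215.4]
tcp_rot: [-3.141, -0.001, -0.14]
ft_force: [-4.2, -1.4, 15.3]
opening: 0.353
grip_force: 30.0
```

Emit:
{"op": "move_arm", "data": {
  "commands": [
    [[0,0,0],0,0],
    [[0,0,0],0,0],
    [[0,0,0],0,0],
    [[0,0,0.3],0,0],
    [[0,0,0.7],0,0],
    [[0,0,0.9],0,0],
    [[0,-0.3,0.9],0,0],
    [[0,-0.7,0.9],0,0],
    [[0,-1,0.6],0,-1],
    [[0,-1,0],0,-1],
    [[0,-1,0],0,-1],
    [[0,-1,0],0,-1],
    [[0,-1,0],0,-1],
    [[0,-1,0],0,-1],
    [[0,-1,0],0,-1],
    [[0,-1,0],0,-1],
    [[0,-1,0],0,-1],
    [[0,-1,0],0,-1],
    [[0,-1,0],0,-1],
    [[0,0,0],0,-1]
  ]
}}

```text
t: 23.58
eef_pos: [513.5, -138.2, 343.5]
tcp_rot: [3.141, -0.001, -0.143]
ft_force: [0.1, 0.1, 1.1]
opening: 0.007
grip_force: 0.0
```

```bash
python3 - <<'E'
from h import *
np.set_printoptions(precision=3,suppress=True)
ims=[]
for n in('side','top'):
    p=read_camera(n);print(n,padfit(p))
    for d in cut_out('module0',p):
        if ray(p,d['at'],25)[1]>150:
            g=ray(p,d['at'],33);f=fit([(p,d['region'])],44,34,8,48,(g[0],g[1],0));print(n,round(d['confidence'],2),d['region'].sum(),f)
    u,v=np.int32(proj(p,[520,180,30])[0]);u,v=u*5,v*5
    im=cv2.resize(p['image'],None,fx=5,fy=5,interpolation=cv2.INTER_CUBIC)
    w=(200,250) if n=='side' else (250,200)
    ims.append(im[v-280:v+300,u-200:u+200] if n=='side' else im[v-290:v+290,u-200:u+200])
ims=[i[:580] for i in ims];cv2.imwrite('pics/p.png',np.hstack(ims)[:,:,::-1])
E
```

```text
side [508.886  53.363  -0.047   0.05 ]
top [513.626  22.849  -0.164   0.899]
top 0.82 215 [522.96  285.37   -0.146   0.875]
top 0.81 215 [530.441 347.032  -0.125   0.845]
top 0.63 226 [513.23  225.02   -0.123   0.919]
```

View pics/p.png

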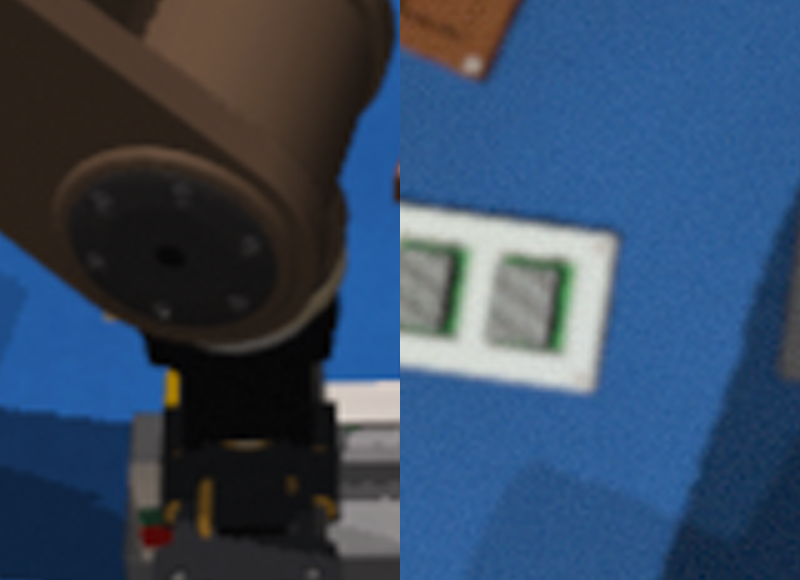

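Emit:
{"op": "move_arm", "data": {
  "commands": [
    [[0,0.9,0],0,-1],
    [[0,1,0],0,-1],
    [[0,1,0],0,-1],
    [[0,1,0],0,-1],
    [[0,1,0],0,-1],
    [[0,0.52,0],0,-1],
    [[0,0,-0.5],0,-1],
    [[0,0,-0.5],0,-1],
    [[0,0,-0.3],0,-1],
    [[0,0,0],0,-1],
    [[0,0,0],0,-1]
  ]
}}

```text
t: 24.7
eef_pos: [513.5, 28.7, 304.0]
tcp_rot: [3.141, 0.001, -0.14]
ft_force: [-0.6, -0.8, -0.2]
opening: 0.003
grip_force: 0.0
```

Emit:
{"op": "move_arm", "data": {
  "commands": [
    [[0,-0.14,0],0,-1],
    [[0,0,-0.15],0,-1],
    [[0,0,-0.15],0,-1],
    [[0,0,-0.1],0,-1],
    [[0,0,0],0,-1],
    [[0,0,0],0,-1]
  ]
}}

```text
t: 25.2
eef_pos: [513.7, 23.9, 292.0]
tcp_rot: [3.141, -0.0, -0.14]
ft_force: [-0.1, -3.6, 4.9]
opening: 0.005
grip_force: 2.6
```

Emit:
{"op": "move_arm", "data": {
  "commands": [
    [[0,0,-0.1],0,-1],
    [[0,0,-0.1],0,-1],
    [[0,0,0],0,-1],
    [[0,0,0],0,-1]
  ]
}}

```text
t: 25.53
eef_pos: [513.7, 23.9, 286.2]
tcp_rot: [3.141, -0.001, -0.14]
ft_force: [-1.3, -3.4, 5.1]
opening: 0.008
grip_force: 3.0
```

```bash
cat > lv.py <<'E'
import sys
from h import *
ims=[]
for n in('side','top'):
    p=read_camera(n);u,v=np.int32(proj(p,[520,15,90])[0])*8
    im=cv2.resize(p['image'],None,fx=8,fy=8,interpolation=cv2.INTER_CUBIC);ims.append(im[v-250:v+350,u-200:u+200])
cv2.imwrite(sys.argv[1],np.hstack(ims)[:,:,::-1])
s=env.state();print(s['ft_force'],s['eef_pos'])
E
python3 lv.py pics/l1.png
```

```text
[-0.71021042 -2.99399428  6.3997263 ] [513.68042983  23.89202766 286.28434264]
```

View pics/l1.png

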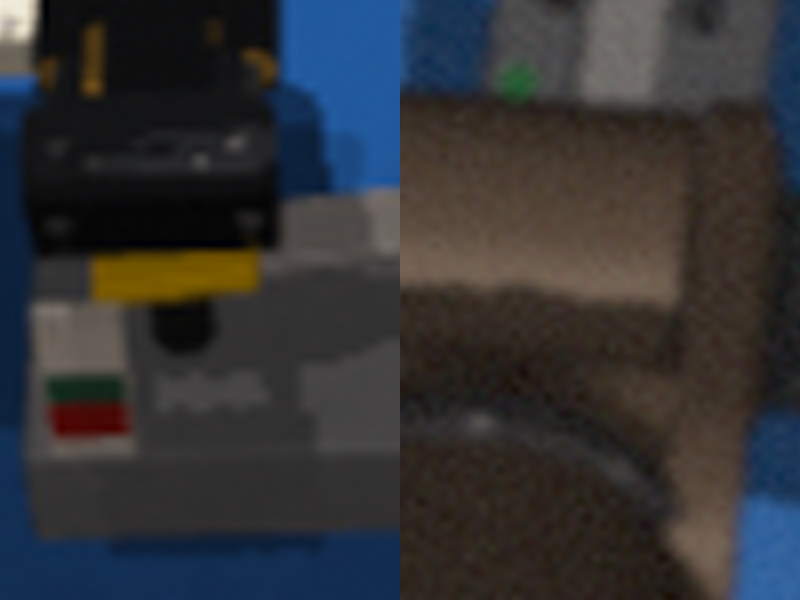

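Emit:
{"op": "move_arm", "data": {
  "commands": [
    [[0,0,-0.05],0,-1],
    [[0,0,0],0,-1],
    [[0,0,0],0,-1]
  ]
}}

```text
t: 25.88
eef_pos: [513.7, 23.9, 284.8]
tcp_rot: [3.141, -0.001, -0.14]
ft_force: [-0.8, -3.4, 6.5]
opening: -0.0
grip_force: 3.1
```

```bash
python3 - <<'E'
from h import *
p=read_camera('side');u,v=np.int32(proj(p,[445,-15,85])[0]);print(u,v)
a=cv2.imread('pics/side0.png');b=np.ascontiguousarray(p['image'][:,:,::-1]);cv2.imwrite('pics/sl.png',b)
f=lambda i:np.clip(cv2.resize(i[v-27:v+23,u-15:u+35],(400,400),interpolation=cv2.INTER_NEAREST).astype(float)*1.3,0,255)
cv2.imwrite('pics/l2.png',np.hstack([f(a),f(b)]))
s=env.state();print(s['ft_force'],s['eef_pos'])
# project predicted lever parts for several angles: pad front-lower corners
import math
psi=-.14;c,sn=math.cos(psi),math.sin(psi);px,py=513.2,24.5
hx,hy=px+110*c,py+110*sn
for th in(0,.1,.15,.2,.3):
    def w(r,y,h):
        X=-r*math.cos(th)-h*math.sin(th);Z=100-r*math.sin(th)+h*math.cos(th)
        return [hx+X*c-y*sn,hy+X*sn+y*c,Z]
    print(th,np.round(proj(p,[w(136,-22,10),w(84,-22,10),w(136,-22,0),w(84,-22,0)])-[u-15,v-27],1).tolist())
E
```

```text
243 198
[-0.93525487 -3.46017056  6.34804106] [513.69277657  23.87002658 284.84531752]
0 [[29.6, 11.9], [51.2, 11.3], [29.9, 14.6], [51.3, 14.0]]
0.1 [[29.9, 15.6], [51.1, 13.5], [30.7, 18.2], [51.7, 16.2]]
0.15 [[30.3, 17.4], [51.2, 14.7], [31.2, 20.0], [52.0, 17.3]]
0.2 [[30.8, 19.2], [51.3, 15.8], [31.9, 21.7], [52.3, 18.4]]
0.3 [[32.2, 22.6], [51.9, 18.0], [33.7, 25.0], [53.3, 20.5]][ WARN:0@0.743] global loadsave.cpp:1063 imwrite_ Unsupported depth image for selected encoder is fallbacked to CV_8U.
```

View pics/l2.png

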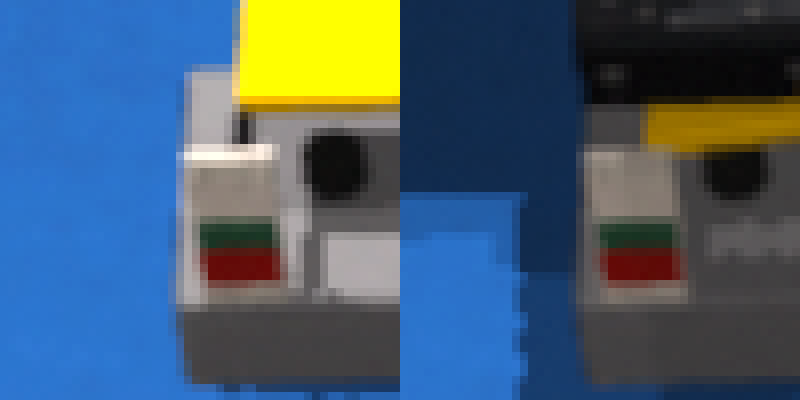

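```bash
python3 -c "
from cell import env
print(env.job_done())"
```

```text
the job is handed in; nothing more can be done
None
```

The three modules are seated in the white nest and released. The lever is held at about 0.145 rad, inside the green band. That angle comes from fingertip height and the pad's edge in the image, because the pointer itself was hidden behind the gauge plate. The job was handed in at about 26 s.

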